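# Drip tray under, filler plate up to dry

## Robot

A 6-joint arm with a two-finger parallel gripper is mounted at the origin on the work surface. World frame = base frame: x ahead of the robot, y to its left, z up, the work surface at z = 0. Lengths are in m, angles in degrees, forces in N, time in s.
With the tool pointing down it reaches from about 0.4 to 0.825 m from the base axis. Payload 7 kg.
Tool frame: the origin (TCP) lies on the centre line of the jaws, within the pads' length; the fingertips stand 19 mm ahead of it and the grasp point (between the pads) is the TCP; z points along the fingers, y is the line along which they close (so a half turn about z gives the same grasp; the last joint's range is limited). The gripper opens to 88 mm and grips with 3 to 60 N. Pads are 19 mm wide; open, the fingers measure 130 mm over their backs; the gripper's body (78 mm by 193 mm) begins 47 mm behind the grasp point.
Start: joints at [16.507, 20.546, 0.682, 0, -70.136, -16.507], TCP at [0.675, -0, 0.246] pointing down, gripper open.
Joint ranges: [-176.03, 176.03], [-82.01, 121.73], [-58.28, 71.71], [-173.87, 95.51], [-174.79, -0.11], [-173.66, 173.66]. Speed limits (degrees/s): [136.94, 136.94, 172.46, 180, 180, 180].

## Interface

Orientations are given as [roll, pitch, yaw] about the fixed x, y, z axes, in that order (R = Rz(yaw) Ry(pitch) Rx(roll)).
In Python, from plant import ctrl gives the robot as it stands.
- The arm moves only by the tool move_arm, never from a script. Its argument "motion" is a list of rows, each a list of 3 entries, a list of its own where there are three numbers: the shift along the tool's x, y, z in mm, then the turn, a rotation vector about the tool's x, y, z in degrees, then the closure, from 0 (fully open) to 1 (shut). A call has 1 to 10 rows; each row is the pose to reach, as a shift and turn from the pose commanded when the call began, along the tool's axes at that moment; what a row does not reach only later rows make up. A row lasts 1/12 s, in which the tool goes at most 41.7 mm and 7.16 degrees, less where a joint would pass 70% of its speed; a pose out of reach is approached as far as the arm can. A call with a gripper value outside its range is refused whole. The fingers move at their own pace and stop on an object; the grip force is fixed at half the most. Time passes only in rows, so rows that repeat a pose let the fingers close. It gives the time, the measured TCP pose, the force, the opening and the grip force at its end, in the units of the state.
- ctrl.get_obs(): the state, without advancing time (a new reading comes with each control period).
- ctrl.snapshot(name): name is "scene" or "side" or "wrist"; returns a dict with "color" (400x640x3 uint8, blue, green, red), "camera_matrix" (3x3 intrinsics, pixels), "k1" (the pictures are not rectified: a ray, as slopes to the right and down, at radius r is drawn at 1 + k1 r^2 times it, then the intrinsics apply), "cam_to_world" (4x4, takes a point from camera to world coordinates). Camera axes: x right, y up, looking along -z (the intrinsics and any distortion apply to the point x, -y, -z); pixel columns grow to the right and rows downward; lengths in m; the calibration is good to about 2 mm. A picture is of the moment at which its call begins. There is no depth.
- ctrl.close_job(): hands the job in; it is judged then, once.
The state is a dict: "clock": time; "joint_pos": joint angles; "qvel": joint speeds; "tau": joint torques, N m; "tool_pos": TCP position; "orientation": TCP orientation; "force": force on the tool from outside, world axes, zero at the start; "moment": the same for the moment, N m; "opening": finger opening in m; "gripper_force": force on a finger pad.
Only numpy, scipy, OpenCV 4.12 (cv2) and the standard library are available. Lean on these libraries where they do the work, as an engineer would, in place of code of your own. Each camera call takes 0.05 s, during which the arm holds its last target. There are 200 camera calls.

## Task

The washed filler plate on the sloping stand has to dry in the rack. First slide the drip tray along the table, without lifting it, squarely under the rack until it is fully home against the stop bar; then take the plate and lower it gently, on its long edge, into the rack's empty slot, centred and upright, and let go of it. Leave the two small plates and the other things on the table where they are.

Things in the scene. Friction and masses are not known exactly. Their poses are not given: they have to be found in the camera images.
- rack: Steel drying rack bolted down, 168 x 174 mm, 74 mm high. Origin: under its centre, on the table. Three slots along its own y axis at x = -50, 0, +50 mm, each 18 mm wide between upright tabs 4 mm thick (at y = +/-45 mm, z 30 to 74 mm); slot floor at z = 30 mm. Open below: 22 mm free height, 144 mm free width (x) between legs. Its y axis points to world +y within 0.17 rad.
- rack_stop (a point): Middle of the near face of the rack's stop bar, on the table, at y = +76 mm in the rack's frame; the bar is 16 mm high. The tray goes under the rack from the rack's -y side, moving towards +y, until its leading edge meets this bar.
- slot_clip: Dark steel clip fixed to the rack's +y end bar, marking the one empty slot (any of the three). Origin: centre of the floor of that empty slot, 30 mm above the table; axes parallel to the rack's (y along the slot, x across it). The clip's metal is about 85 mm from this point along +y.
- drip_tray: Loose shallow aluminium tray on the table at the rack's -y side, 120 mm (x) by 210 mm (y), rim 12 mm high on three sides, 0.3 to 0.6 kg. Origin: under its centre. Its +y edge goes under the rack first; fully home, its origin is at y = -29 mm in the rack's frame. It starts clear of the rack, up to 0.28 rad askew to it.
- tray_tab (a point): Centre of the top of the tray's upright handle tab, 42 mm above the table, at y = -100 mm in the tray's frame. The tab is 60 mm wide along the tray's x and 10 mm thick along its y; pinch it across its thickness from above.
- tray_edge (a point): Middle of the drip tray's leading (+y) edge, 105 mm from the tray's origin, on its underside.
- plate: Loose plain white plastic plate, 12 mm thick (x), 150 mm long (y), 130 mm high (z), 0.15 to 0.31 kg. Origin: middle of its lower edge. It starts leaning on the stand, its z axis 35 degrees from vertical, top towards the robot; x is the normal of its upper face. Its top 55 mm are free: pinch it there across its thickness, the tool tilted alike, pointing along the plate's -z.
- stand: Sloping steel stand bolted down, base 120 x 170 mm. Origin: under its base's centre. Its rest slopes towards its -x (the robot's side); the plate's lower edge sits at x = +35, z = 32 mm, behind a lip 14 mm high on the far side: draw the plate out along its own plane before swinging it upright.
- small_a: Bystander: small white plate 12 x 110 x 80 mm (80 high) standing in a slot of the rack, loose; origin at the middle of its lower edge.
- small_b: Bystander: second small white plate, the same size, in another slot; origin at the middle of its lower edge.
- pack: Bystander: clear food pack 184 x 134 x 43 mm, loose; origin under its centre.
- jar: Bystander: jar 64 mm across, 65 mm high; origin under its centre.
- bottle: Bystander: blue bottle 60 mm across, 140 mm high; origin under its centre.
- label_roll: Bystander: paper label roll 100 mm across, 50 mm high; origin under its centre.
There are look-alikes about, which are no part of the job. What is shaped like the drip_tray but pink is not meant.

How it is judged:
By the outcome, as a careful person would: the job done as asked, in the order asked, and still so for the second after the job is handed in, with the robot touching nothing.
It also fails if it takes over 51 s, if anything falls off the work surface, if the arm or the gripper's body presses on something with over 40 N, if the wrist force passes 120 N, or if a joint passes its speed limit or range.

## Working session

There is one attempt and no reset: what is moved stays moved. The work goes in short steps, Python scripts to look and compute and a tool call to move; the robot and the scene stay as the last step left them, time stands still between calls to the robot, and variables do not carry over. Pictures are saved under pics/ and viewed, at most 10 in all, crops included, and the job is handed in when it is done.

Besides the shell and the picture viewer there is one more tool, called after ">>>" by a JSON object that holds its "op" and its "data". move_arm: Moves the arm, as the interface text tells. Its arguments: {"type":"object","properties":{"motion":{"type":"array"}},"required":["motion"]}

```bash
mkdir -p pics; ls; cat > h.py <<'E'
import numpy as np, cv2, pickle
from scipy.spatial.transform import Rotation as R
from plant import ctrl
def snap(n):
    s=ctrl.snapshot(n); return s
def ray(s,u,v):
    K=np.array(s["camera_matrix"]);k=s["k1"];T=np.array(s["cam_to_world"])
    p=cv2.undistortPoints(np.array([[[u,v]]],float),K,np.array([k,0,0,0,0.]))[0,0]
    d=T[:3,:3]@np.array([p[0],-p[1],-1.]); return T[:3,3],d/np.linalg.norm(d)
def onz(s,u,v,z):
    o,d=ray(s,u,v); return o+d*(z-o[2])/d[2]
def proj(s,P):
    K=np.array(s["camera_matrix"]);k=s["k1"];T=np.array(s["cam_to_world"])
    c=(np.asarray(P)-T[:3,3])@T[:3,:3]; x=np.stack([c[...,0]/-c[...,2],-c[...,1]/-c[...,2]],-1)
    r=(x**2).sum(-1,keepdims=True); x=x*(1+k*r)
    return x*[K[0,0],K[1,1]]+[K[0,2],K[1,2]]
def tri(s1,p1,s2,p2):
    o1,d1=ray(s1,*p1);o2,d2=ray(s2,*p2)
    t=np.linalg.lstsq(np.stack([d1,-d2],1),o2-o1,rcond=None)[0]
    a,b=o1+t[0]*d1,o2+t[1]*d2; return (a+b)/2,np.linalg.norm(a-b)
E
python3 - <<'E'
from h import *
for n in ["scene","side"]:
    s=snap(n); pickle.dump(s,open(n+"0.pkl","wb")); cv2.imwrite(f"pics/{n}0.png",cv2.resize(s["color"],(800,500),interpolation=cv2.INTER_CUBIC))
    print(n,np.round(s["cam_to_world"],3).tolist(),s["k1"],np.round(s["camera_matrix"],1).tolist())
print(ctrl.get_obs())
E
```

```text
pics
scene [[0.297, -0.793, 0.532, 1.197], [0.955, 0.238, -0.177, -0.188], [0.014, 0.56, 0.828, 1.116], [0.0, 0.0, 0.0, 1.0]] -0.04683800111298155 [[449.2, 0.0, 321.8], [0.0, 449.2, 194.9], [0.0, 0.0, 1.0]]
side [[0.878, 0.339, -0.339, 0.142], [-0.479, 0.63, -0.611, -0.655], [0.006, 0.699, 0.715, 0.88], [0.0, 0.0, 0.0, 1.0]] -0.0638856272416477 [[458.4, 0.0, 316.8], [0.0, 458.4, 202.2], [0.0, 0.0, 1.0]]
{'clock': 0.1, 'joint_pos': array([ 1.65084868e+01,  2.05866629e+01,  6.40429875e-01, -1.86791735e-02,
       -7.01360137e+01, -1.65084073e+01]), 'qvel': array([ 0.07983734, -0.17420508,  0.06196246,  0.04412491, -0.03237509,
        0.06295727]), 'tau': array([-1.42273191e-03, -5.84165347e+01,  2.93752134e+01,  7.01551259e+00,
        1.01412315e-02, -6.66964229e-05]), 'tool_pos': array([6.74598116e-01, 2.21216611e-06, 2.44731623e-01]), 'orientation': array([ 1.79916153e+02, -6.53630025e-03, -9.00062753e+01]), 'force': array([-0.00789199, -0.1477164 ,  0.39816592]), 'moment': array([ 0.02794164, -0.02468608,  0.00621757]), 'gripper_force': 0.0, 'opening': 0.0878105780456162}
```

View pics/scene0.png

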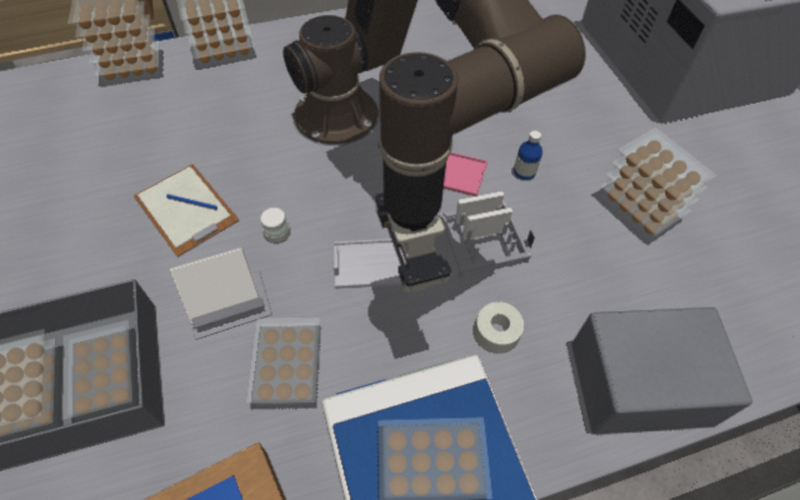

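View pics/side0.png

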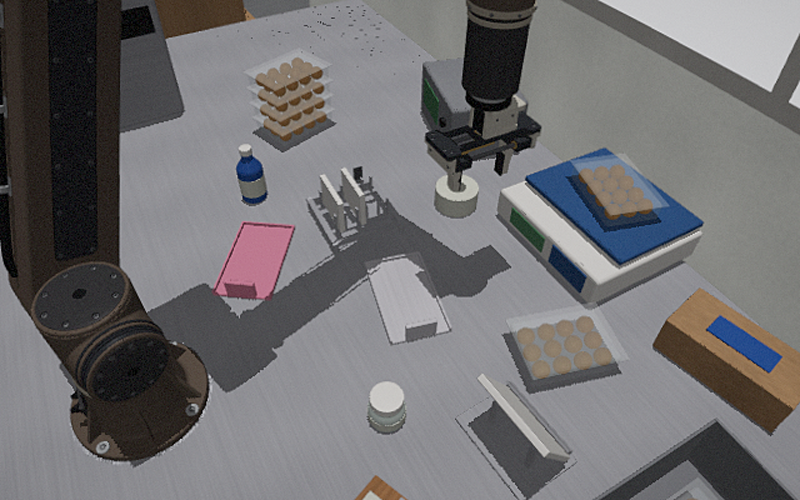

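The scene view shows the white tray at about (365,262) with its tab at (338,258). The pink look-alike is at (465,173), the rack at (485,235) with the two small plates, the dark clip at (530,238), and the plate on the stand at (215,285). The white tray fits the description because the pink one is excluded. I'll enlarge crops to confirm and to pick out features.

```bash
python3 - <<'E'
from h import *
a=pickle.load(open("scene0.pkl","rb"))["color"];b=pickle.load(open("side0.pkl","rb"))["color"]
f=4
def c(im,x,y,w,h,f): return cv2.resize(im[y:y+h,x:x+w],(w*f,h*f),interpolation=cv2.INTER_CUBIC)
t=c(a,260,145,200,100,4); u=c(b,235,125,135,50*3,4)
cv2.imwrite("pics/c1.png",np.vstack([t]))
cv2.imwrite("pics/c2.png",u)
l=np.zeros((600,800,3),np.uint8); l[:400,:400]=c(a,125,185,100,100,4); l[:400,400:]=c(b,360,290,100,100,4)
cv2.imwrite("pics/c3.png",l[:400])
E
```

```text
(no output)
```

View pics/c1.png

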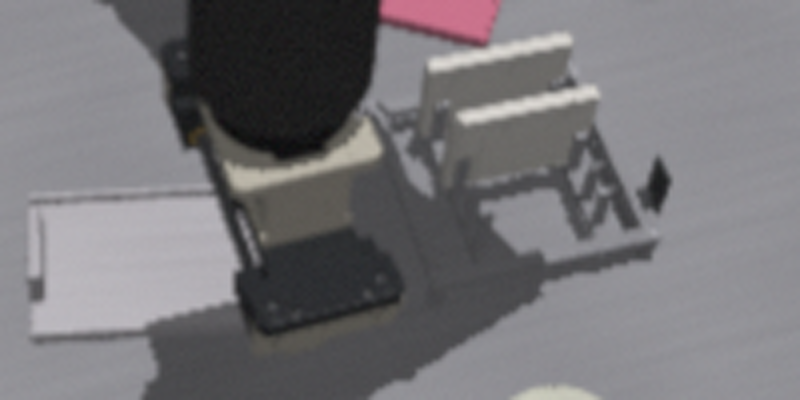

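View pics/c2.png

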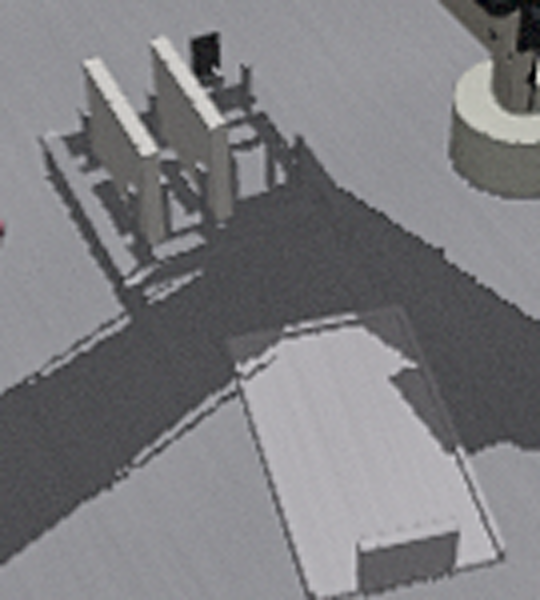

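View pics/c3.png

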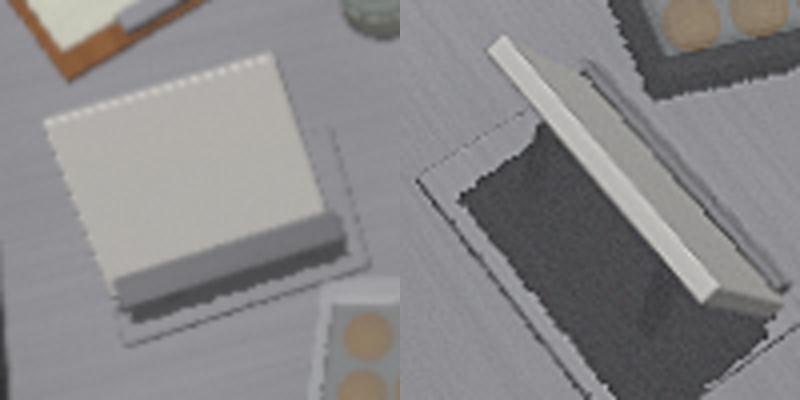

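The crops confirm it. The white tray has its tab at the −y end, and the two small plates stand in the −x and middle slots. The clip at scene crop (655,185) / side crop (205,55) marks the third, +x slot. The plate leans on the stand with its top towards the robot. Now I'll measure.

```bash
python3 - <<'E'
from h import *
A=pickle.load(open("scene0.pkl","rb"));B=pickle.load(open("side0.pkl","rb"))
a=lambda x,y:(260+(x+.5)/4-.5,145+(y+.5)/4-.5); b=lambda x,y:(235+(x+.5)/4-.5,125+(y+.5)/4-.5)
pa=lambda x,y:(125+(x+.5)/4-.5,185+(y+.5)/4-.5); pb=lambda x,y:(360+(x-400+.5)/4-.5,290+(y+.5)/4-.5)
np.set_printoptions(precision=4,suppress=True)
print("tray: side far L,R(rim?), near R, near L z0");
for p,z in [((230,340),0.0),((403,308),0.0),((503,558),0.0),((310,600),0.0)]: print(onz(B,*b(*p),z))
print("tray scene z0/12 nearrobot -y, far -y")
for p,z in [((30,195),.012),((32,338),.0),((32,338),.012)]: print(onz(A,*a(*p),z))
print("tab top side front L,R,back L,R")
for p in [(358,548),(458,532),(364,530),(455,517)]: print(onz(B,*b(*p),.042))
print("tab scene top -y..",[onz(A,*a(*p),.042) for p in [(32,195),(42,280)]])
print("clip",tri(A,a(657,160),B,b(205,33)),tri(A,a(655,185),B,b(205,55)))
print("small plates tops z=.110 scene")
for p in [(425,65),(570,38),(457,115),(597,90)]: print(onz(A,*a(*p),.110))
print("side")
for p in [(90,60),(155,152),(158,40),(225,125)]: print(onz(B,*b(*p),.110))
print("rack scene corner +x+y", onz(A,*a(657,240),.03),onz(A,*a(433,295),.03))
print("rack side corner -x-y", onz(B,*b(128,290),.03),onz(B,*b(45,140),.03))
print("plate top edge y ends upper face")
print("top +y?",tri(A,pa(272,55),B,pb(490,47)))
print(tri(A,pa(45,122),B,pb(703,300)))
E
```

```text
tray: side far L,R(rim?), near R, near L z0
[0.4888 0.1031 0.    ]
[0.6043 0.0745 0.    ]
[ 0.5519 -0.1333  0.    ]
[ 0.4368 -0.1054  0.    ]
tray scene z0/12 nearrobot -y, far -y
[ 0.4357 -0.1063  0.012 ]
[ 0.5479 -0.1326  0.    ]
[ 0.5549 -0.1332  0.012 ]
tab top side front L,R,back L,R
[ 0.4637 -0.113   0.042 ]
[ 0.5196 -0.1303  0.042 ]
[ 0.4729 -0.1035  0.042 ]
[ 0.5237 -0.1203  0.042 ]
tab scene top -y.. [array([ 0.4568, -0.1071,  0.042 ]), array([ 0.5289, -0.1172,  0.042 ])]
clip (array([0.5793, 0.3229, 0.0745]), np.float64(0.003447464832867968)) (array([0.5821, 0.3272, 0.0485]), np.float64(0.0012141079975748702))
small plates tops z=.110 scene
[0.4748 0.1821 0.11  ]
[0.4814 0.2918 0.11  ]
[0.5231 0.1881 0.11  ]
[0.5309 0.2915 0.11  ]
side
[0.4784 0.2873 0.11  ]
[0.4771 0.1796 0.11  ]
[0.5283 0.2856 0.11  ]
[0.5286 0.1825 0.11  ]
rack scene corner +x+y [0.6167 0.3167 0.03  ] [0.6132 0.1447 0.03  ]
rack side corner -x-y [0.4382 0.1493 0.03  ] [0.4483 0.3156 0.03  ]
plate top edge y ends upper face
top +y? (array([ 0.479 , -0.3063,  0.1341]), np.float64(7.919458131371837e-05))
(array([ 0.4884, -0.4543,  0.1336]), np.float64(0.0008033478081979367))
```

```bash
cat >> h.py <<'E'
import json,os
np.set_printoptions(precision=4,suppress=True)
def cmd():
    if os.path.exists("cmd.json"):
        d=json.load(open("cmd.json")); return np.array(d["p"]),R.from_quat(d["q"])
    return np.array([.675,0,.246]),R.from_euler("xyz",[180,0,-90],degrees=True)
def done(sh,tn):   # the commanded pose after a move that I wrote
    p,r=cmd(); p=p+r.apply(np.array(sh)/1000.); r=r*R.from_rotvec(tn,degrees=True)
    json.dump(dict(p=p.tolist(),q=r.as_quat().tolist()),open("cmd.json","w"))
def tool(ydir,zdir):
    z=np.array(zdir,float);z/=np.linalg.norm(z);y=np.array(ydir,float);y-=z*(y@z);y/=np.linalg.norm(y)
    return R.from_matrix(np.stack([np.cross(y,z),y,z],1))
def go(P,r):
    p,r0=cmd(); print("shift",np.round(r0.inv().apply(np.array(P)-p)*1000,1),"turn",np.round((r0.inv()*r).as_rotvec(degrees=True),2))
def obs():
    o=ctrl.get_obs(); p,r=cmd(); print(o["clock"],o["tool_pos"],"cmd",p,"F",o["force"],"op",o["opening"],"gf",o["gripper_force"],"q",o["joint_pos"])
E
python3 - <<'E'
from h import *
go([.4955,-.1145,.12],tool([-.2436,-.970,0],[0,0,-1]))
E
```

```text
shift [114.5 179.5 126. ] turn [  0.    0.  -75.9]
```

>>> {"op": "move_arm", "data": {"motion": [[[114.5,179.5,126],[0,0,-76],0],[[114.5,179.5,126],[0,0,-76],0],[[114.5,179.5,126],[0,0,-76],0],[[114.5,179.5,126],[0,0,-76],0],[[114.5,179.5,126],[0,0,-76],0],[[114.5,179.5,126],[0,0,-76],0],[[114.5,179.5,126],[0,0,-76],0],[[114.5,179.5,126],[0,0,-76],0],[[114.5,179.5,126],[0,0,-76],0],[[114.5,179.5,126],[0,0,-76],0]]}}

```text
clock: 0.93
tool_pos: [0.4951, -0.1148, 0.1194]
orientation: [180.0, 0.0, -18.1]
force: [0.8, 0.4, -0.3]
opening: 0.0877
gripper_force: 0.0
```

```bash
python3 - <<'E'
from h import *
done([114.5,179.5,126],[0,0,-71.6]); obs()
go([.4955,-.1145,.12],tool([-.2436,-.970,0],[0,0,-1]))
l=np.zeros((560,800,3),np.uint8)
for i,(n,x,y,w,h) in enumerate([("scene",345,140,100,140),("side",238,120,100,140)]):
    s=snap(n); pickle.dump(s,open(n+"1.pkl","wb")); l[:,400*i:400*i+400]=cv2.resize(s["color"][y:y+h,x:x+w],(400,560),interpolation=cv2.INTER_CUBIC)
cv2.imwrite("pics/r1.png",l)
E
```

```text
0.9333 [ 0.4951 -0.1148  0.1194] cmd [ 0.4955 -0.1145  0.12  ] F [ 0.8137  0.4156 -0.2662] op 0.087693757311732 gf 0.0 q [  9.1212  11.9968 -29.7747  -0.0023 -48.2557  62.83  ]
shift [-0. -0.  0.] turn [ 0.   0.  -4.3]
```

View pics/r1.png

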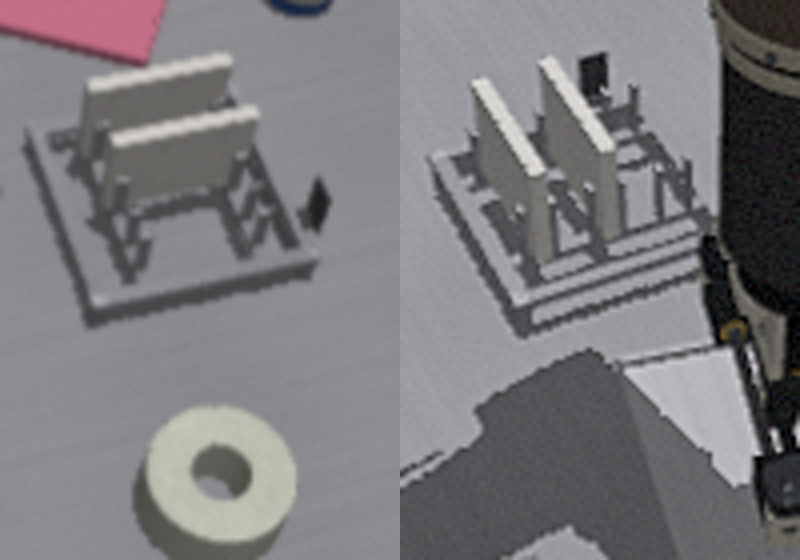

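The rack is now clear in both views: in the scene crop its corners are at (30,128), (93,302) and (318,255), in the side crop at (432,158), (520,298) and (705,220). The empty +x slot carries the clip.

```bash
python3 - <<'E'
from h import *
A=pickle.load(open("scene1.pkl","rb"));B=pickle.load(open("side1.pkl","rb"))
a=lambda x,y:(345+(x+.5)/4-.5,140+(y+.5)/4-.5); b=lambda x,y:(238+(x-400+.5)/4-.5,120+(y+.5)/4-.5)
for z in(.03,):
  P=[onz(A,*a(*p),z) for p in [(28,128),(92,304),(320,255)]]; Q=[onz(B,*b(*p),z) for p in [(430,157),(520,302),(712,222)]]
  print(z,P,[np.linalg.norm(P[i]-P[i+1]) for i in(0,1)],"ctr",(P[0]+P[2])/2);print(Q,[np.linalg.norm(Q[i]-Q[i+1]) for i in(0,1)],"ctr",(Q[0]+Q[2])/2)
print("tab tops z.074 side");[print(p,onz(B,*b(*p),.074)) for p in [(635,88),(688,162),(660,172),(618,185)]]
print("plates");[print(p,onz(A,*a(*p),.11)) for p in [(85,85),(230,60),(110,138),(256,112)]]
# project predicted tab tops / frame for rack guess
def rk(c,yaw,pts): return np.array(pts)@R.from_euler("z",yaw,degrees=True).as_matrix().T+[c[0],c[1],0]
for n,s,(x,y) in(("scene",A,(345,140)),("side",B,(238,120))):
  im=cv2.resize(s["color"][y:y+140,x:x+100],(400,560),interpolation=cv2.INTER_CUBIC); globals()[n]=im
cv2.imwrite
E
```

```text
0.03 [array([0.4439, 0.1556, 0.03  ]), array([0.6044, 0.1472, 0.03  ]), array([0.6134, 0.3206, 0.03  ])] [np.float64(0.1607331926661287), np.float64(0.17359593133738466)] ctr [0.5287 0.2381 0.03  ]
[array([0.4477, 0.3197, 0.03  ]), array([0.4436, 0.1548, 0.03  ]), array([0.5922, 0.1636, 0.03  ])] [np.float64(0.16490784579520937), np.float64(0.14881382052381878)] ctr [0.5199 0.2416 0.03  ]
tab tops z.074 side
(635, 88) [0.5881 0.2704 0.074 ]
(688, 162) [0.5834 0.1817 0.074 ]
(660, 172) [0.5619 0.1815 0.074 ]
(618, 185) [0.5312 0.183  0.074 ]
plates
(85, 85) [0.4748 0.1821 0.11  ]
(230, 60) [0.4831 0.291  0.11  ]
(110, 138) [0.5241 0.1824 0.11  ]
(256, 112) [0.5323 0.2901 0.11  ]
```

>>> {"op": "move_arm", "data": {"motion": [[[0,0,40],[0,0,-4.3],0],[[0,0,65],[0,0,-4.3],0],[[0,0,84],[0,0,-4.3],0],[[0,0,84],[0,0,-4.3],0]]}}

```text
clock: 1.37
tool_pos: [0.4927, -0.1147, 0.032]
orientation: [179.9, 0.4, -14.4]
force: [-0.7, -0.9, -0.1]
opening: 0.0875
gripper_force: 0.0
```

>>> {"op": "move_arm", "data": {"motion": [[[0,0,0],[0,0,0],1],[[0,0,0],[0,0,0],1],[[0,0,0],[0,0,0],1],[[0,0,0],[0,0,0],1],[[0,0,0],[0,0,0],1],[[0,0,0],[0,0,0],1]]}}

```text
clock: 1.87
tool_pos: [0.4959, -0.1145, 0.0363]
orientation: [-180.0, -0.1, -14.1]
force: [-0.4, -0.9, 0.3]
opening: 0.0531
gripper_force: 0.0
```

```bash
python3 - <<'E'
from h import *
done([0,0,84],[0,0,-4.3]); obs()
a=-3.0; Y=R.from_euler("z",a,degrees=True).apply([0,1,0]); C=np.array([.5275,.2355,0])
for y in(-.245,-.165):
  P=C+Y*(y); P[2]=.036; print(P); go(P,tool(-Y,[0,0,-1]))
E
```

```text
1.8667 [ 0.4959 -0.1145  0.0363] cmd [ 0.4955 -0.1145  0.036 ] F [-0.4169 -0.8926  0.2765] op 0.05305703391081082 gf 0.0 q [  9.1417  18.9099 -34.5681   0.0041 -36.4373  66.7564]
[ 0.5147 -0.0092  0.036 ]
shift [  -7.1 -106.8    0. ] turn [  0.    0.  -11.1]
[0.5189 0.0707 0.036 ]
shift [ -22.5 -185.3    0. ] turn [  0.    0.  -11.1]
```

>>> {"op": "move_arm", "data": {"motion": [[[0,0,0],[0,0,0],1],[[0,0,0],[0,0,0],1],[[0,0,0],[0,0,0],1],[[0,0,0],[0,0,0],1],[[0,0,0],[0,0,0],1],[[0,0,0],[0,0,0],1],[[0,0,0],[0,0,0],1],[[0,0,0],[0,0,0],1],[[0,0,0],[0,0,0],1]]}}

```text
clock: 2.62
tool_pos: [0.4951, -0.1146, 0.0355]
orientation: [180.0, 0.0, -14.1]
force: [-0.9, -1.2, 0.8]
opening: 0.0096
gripper_force: 30.0
```

```bash
python3 - <<'E'
from h import *
obs()
a=-3.0; Y=R.from_euler("z",a,degrees=True).apply([0,1,0]); C=np.array([.5275,.2355,0])
P=C+Y*(-.300); P[2]=.036; print(P); go(P,tool(-Y,[0,0,-1]))
E
```

```text
2.6167 [ 0.4951 -0.1146  0.0355] cmd [ 0.4955 -0.1145  0.036 ] F [-0.8567 -1.1886  0.7991] op 0.009611812966872576 gf 29.957422614097595 q [  9.1412  18.9889 -34.6096   0.0056 -36.4423  66.7878]
[ 0.5118 -0.0641  0.036 ]
shift [  3.5 -52.9   0. ] turn [  0.    0.  -11.1]
```

>>> {"op": "move_arm", "data": {"motion": [[[0.5,-6.5,0],[0,0,-1.4],1],[[1,-13,0],[0,0,-2.8],1],[[1.5,-20,0],[0,0,-4.2],1],[[2,-26.5,0],[0,0,-5.6],1],[[2.5,-33,0],[0,0,-7],1],[[3,-40,0],[0,0,-8.4],1],[[3.5,-46.5,0],[0,0,-9.8],1],[[3.5,-53,0],[0,0,-11.1],1],[[3.5,-53,0],[0,0,-11.1],1]]}}

```text
clock: 3.37
tool_pos: [0.5123, -0.0626, 0.0355]
orientation: [-180.0, -0.0, -2.8]
force: [0.7, 3.1, 0.3]
opening: 0.0102
gripper_force: 30.0
```

```bash
python3 - <<'E'
from h import *
done([3.5,-53,0],[0,0,-11.1]); obs()
a=-3.0; Y=R.from_euler("z",a,degrees=True).apply([0,1,0]); C=np.array([.5275,.2355,0])
P=C+Y*(-.165); P[2]=.036; print(P); go(P,tool(-Y,[0,0,-1]))
B=snap("side"); pickle.dump(B,open("side2.pkl","wb"))
cv2.imwrite("pics/t2.png",cv2.resize(B["color"][110:290,230:410],(720,720)[:2],interpolation=cv2.INTER_CUBIC)[:600])
E
```

```text
3.3667 [ 0.5123 -0.0626  0.0355] cmd [ 0.5118 -0.0639  0.036 ] F [0.7116 3.0811 0.3328] op 0.010217595239319643 gf 29.96138244867325 q [ 14.8384  19.5434 -33.6414  -0.02   -36.7893  72.3708]
[0.5189 0.0707 0.036 ]
shift [   0.  -134.9    0. ] turn [0. 0. 0.]
```

View pics/t2.png

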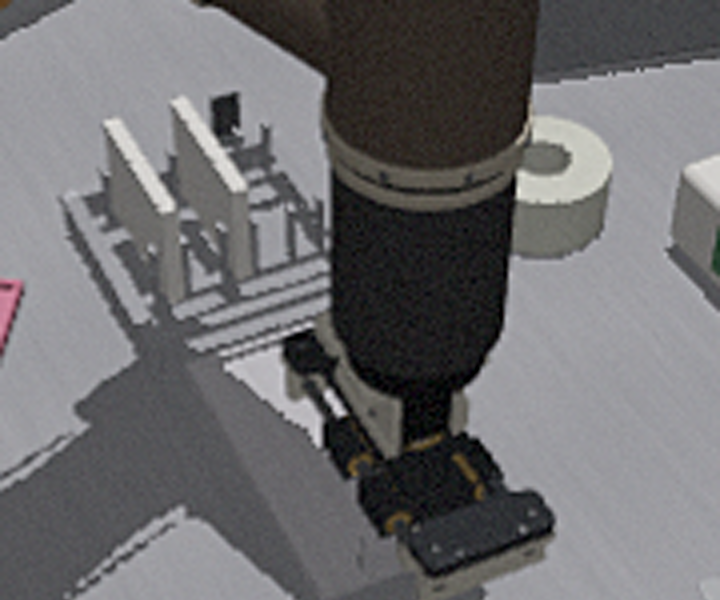

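The tray's leading edge, at (190,352) to (325,320), lies parallel to the rack's near bar. I'm sliding it in.

>>> {"op": "move_arm", "data": {"motion": [[[0,-10,0],[0,0,0],1],[[0,-24,0],[0,0,0],1],[[0,-39,0],[0,0,0],1],[[0,-54,0],[0,0,0],1],[[0,-69,0],[0,0,0],1],[[0,-84,0],[0,0,0],1],[[0,-99,0],[0,0,0],1],[[0,-114,0],[0,0,0],1],[[0,-127,0],[0,0,0],1],[[0,-135,0],[0,0,0],1]]}}

```text
clock: 4.25
tool_pos: [0.5187, 0.0719, 0.0355]
orientation: [180.0, 0.0, -3.0]
force: [-0.1, -1.2, -1.8]
opening: 0.0099
gripper_force: 30.0
```

>>> {"op": "move_arm", "data": {"motion": [[[0,0,0],[0,0,0],0.7],[[0,0,0],[0,0,0],0.7],[[0,0,0],[0,0,0],0.7],[[0,0,0],[0,0,0],0.7]]}}

```text
clock: 4.58
tool_pos: [0.5188, 0.0704, 0.0357]
orientation: [-180.0, -0.0, -3.0]
force: [-0.1, -0.6, -1.0]
opening: 0.0253
gripper_force: 0.0
```

```bash
python3 - <<'E'
from h import *
done([0,-135,0],[0,0,0]); obs()
a=-3.0; X,Y=R.from_euler("z",a,degrees=True).apply([[1,0,0],[0,1,0]]); C=np.array([.5275,.2355,0])
P=cmd()[0]-Y*.045; P[2]=.085; print(P); go(P,tool(-X,[0,0,-1]))
E
```

```text
4.5833 [0.5188 0.0704 0.0357] cmd [0.5189 0.0709 0.036 ] F [-0.0903 -0.5516 -1.0314] op 0.025265485429641462 gf 0.0 q [ 29.2175  20.087  -32.6791  -0.0048 -37.2214  57.7722]
[0.5165 0.0259 0.085 ]
shift [ -0.  45. -49.] turn [ 0.  0. 90.]
```

>>> {"op": "move_arm", "data": {"motion": [[[0,0,-30],[0,0,0],0.7],[[0,5,-49],[0,0,5],0.7],[[0,45,-49],[0,0,90],0.7],[[0,45,-49],[0,0,90],0.7],[[0,45,-49],[0,0,90],0.7],[[0,45,-49],[0,0,90],0.7],[[0,45,-49],[0,0,90],0.7],[[0,45,-49],[0,0,90],0.7],[[0,45,-49],[0,0,90],0.7],[[0,45,-49],[0,0,90],0.7]]}}

```text
clock: 5.42
tool_pos: [0.5164, 0.0253, 0.0846]
orientation: [-180.0, 0.0, -65.7]
force: [0.0, -0.3, -0.2]
opening: 0.0262
gripper_force: 0.0
```

```bash
python3 - <<'E'
from h import *
done([0,45,-49],[0,0,62.3]); obs(); print(ctrl.get_obs()["orientation"])
a=-3.0; X,Y=R.from_euler("z",a,degrees=True).apply([[1,0,0],[0,1,0]])
P=cmd()[0].copy(); P[2]=.034; print(P); go(P,tool(-X,[0,0,-1]))
E
```

```text
5.4167 [0.5164 0.0253 0.0846] cmd [0.5165 0.0259 0.085 ] F [ 0.0002 -0.3278 -0.2438] op 0.026150491065661426 gf 0.0 q [ 24.5762  15.3972 -30.8926  -0.0032 -43.6977  -0.2616]
[-179.9876    0.0023  -65.6876]
[0.5165 0.0259 0.034 ]
shift [ 0. -0. 51.] turn [ 0.   0.  27.7]
```

>>> {"op": "move_arm", "data": {"motion": [[[0,0,0],[0,0,7],0.7],[[0,0,10],[0,0,14],0.7],[[0,0,25],[0,0,21],0.7],[[0,0,40],[0,0,27.7],0.7],[[0,0,51],[0,0,27.7],0.7],[[0,0,51],[0,0,27.7],0.7],[[0,0,51],[0,0,27.7],0.7]]}}

```text
clock: 6.0
tool_pos: [0.5161, 0.0253, 0.0333]
orientation: [179.9, -0.0, -93.0]
force: [0.0, 0.5, 0.3]
opening: 0.0264
gripper_force: 0.0
```

```bash
python3 - <<'E'
from h import *
done([0,0,51],[0,0,27.7]); obs(); print(ctrl.get_obs()["orientation"])
a=-3.0; X,Y=R.from_euler("z",a,degrees=True).apply([[1,0,0],[0,1,0]])
C=np.array([.5275,.2355,0])
for y in(-.129-.005-.0095-.006,-.129-.005-.0095+.004):
  P=C+Y*y; P[2]=.034; go(P,tool(-X,[0,0,-1]))
E
```

```text
6.0 [0.5161 0.0253 0.0333] cmd [0.5165 0.0259 0.034 ] F [0.0064 0.4861 0.3029] op 0.026437367401813988 gf 0.0 q [ 24.597   19.8319 -33.6044   0.0065 -36.6369 -27.5615]
[179.9369  -0.0373 -92.9593]
shift [-60.4  -0.    0. ] turn [ 0. -0. -0.]
shift [-70.4  -0.    0. ] turn [ 0. -0. -0.]
```

>>> {"op": "move_arm", "data": {"motion": [[[-12,0,0],[0,0,0],0.7],[[-22,0,0],[0,0,0],0.7],[[-28,0,0],[0,0,0],0.7],[[-32,0,0],[0,0,0],0.7],[[-37,0,0],[0,0,0],0.7],[[-42,0,0],[0,0,0],0.7],[[-47,0,0],[0,0,0],0.7],[[-52,0,0],[0,0,0],0.7],[[-57,0,0],[0,0,0],0.7],[[-60,0,0],[0,0,0],0.7]]}}

```text
clock: 6.83
tool_pos: [0.5193, 0.0857, 0.0342]
orientation: [180.0, -0.1, -92.9]
force: [-0.4, -7.4, 5.9]
opening: 0.0262
gripper_force: 3.4
```

>>> {"op": "move_arm", "data": {"motion": [[[-1.5,0,0],[0,0,0],0.7],[[-3,0,0],[0,0,0],0.7],[[-4.5,0,0],[0,0,0],0.7],[[-4.5,0,0],[0,0,0],0.7]]}}

```text
clock: 7.17
tool_pos: [0.5195, 0.0901, 0.0341]
orientation: [180.0, -0.0, -92.9]
force: [-0.6, -4.3, 4.1]
opening: 0.0264
gripper_force: 2.4
```

>>> {"op": "move_arm", "data": {"motion": [[[-1,0,0],[0,0,0],0.7],[[-2,0,0],[0,0,0],0.7],[[-3,0,0],[0,0,0],0.7]]}}

```text
clock: 7.42
tool_pos: [0.5196, 0.0923, 0.0341]
orientation: [180.0, -0.1, -92.9]
force: [3.4, -15.2, 5.1]
opening: 0.0264
gripper_force: 7.7
```

>>> {"op": "move_arm", "data": {"motion": [[[-1,0,0],[0,0,0],0.7],[[-2,0,0],[0,0,0],0.7],[[-3,0,0],[0,0,0],0.7]]}}

```text
clock: 7.67
tool_pos: [0.5195, 0.0926, 0.0341]
orientation: [179.9, -0.3, -92.9]
force: [9.2, -31.9, 6.5]
opening: 0.0262
gripper_force: 15.9
```

>>> {"op": "move_arm", "data": {"motion": [[[10,0,0],[0,0,0],0.7],[[40,0,0],[0,0,0],0.7],[[60,0,-30],[0,0,0],0.7],[[60,0,-65],[0,0,0],0.5],[[60,0,-100],[0,0,0],0.2],[[60,0,-120],[0,0,0],0],[[60,0,-120],[0,0,0],0]]}}

```text
clock: 8.25
tool_pos: [0.5197, 0.0375, 0.1589]
orientation: [-179.5, 0.2, -92.9]
force: [0.1, 0.4, -0.0]
opening: 0.0474
gripper_force: 0.0
```

```bash
python3 - <<'E'
from h import *
for m in [-60,-4.5,-3,-3]: done([m,0,0],[0,0,0])
done([60,0,-120],[0,0,0]); obs()
# plate grasp approach
t=np.radians(35); ps=np.arctan2(.0094,.148); W=R.from_euler("z",ps).apply
pz=W([-np.sin(t),0,np.cos(t)]); px=W([np.cos(t),0,np.sin(t)])
top=np.array([.4837,-.3803,.134])+.006*px
print("top",top,"lower mid",top-.13*pz)
r=tool(-px,-pz); G=top-.022*pz
go(G+.09*pz,r)
l=np.zeros((600,800,3),np.uint8)
for i,(n,x,y,w,h) in enumerate([("scene",325,140,100,140),("side",238,130,100,140)]):
    s=snap(n); pickle.dump(s,open(n+"3.pkl","wb")); l[:560,400*i:400*i+400]=cv2.resize(s["color"][y:y+h,x:x+w],(400,560),interpolation=cv2.INTER_CUBIC)
cv2.imwrite("pics/r3.png",l)
E
```

```text
8.25 [0.5197 0.0375 0.1589] cmd [0.5171 0.0364 0.154 ] F [ 0.0613  0.4203 -0.0149] op 0.047410981991241094 gf 0.0 q [ 25.7638  10.1874 -25.9105   0.0657 -53.3829 -28.7186]
top [ 0.4886 -0.38    0.1374] lower mid [ 0.563  -0.3753  0.031 ]
shift [421.8  45.4 -39.1] turn [34.96 -2.03 -6.43]
```

View pics/r3.png

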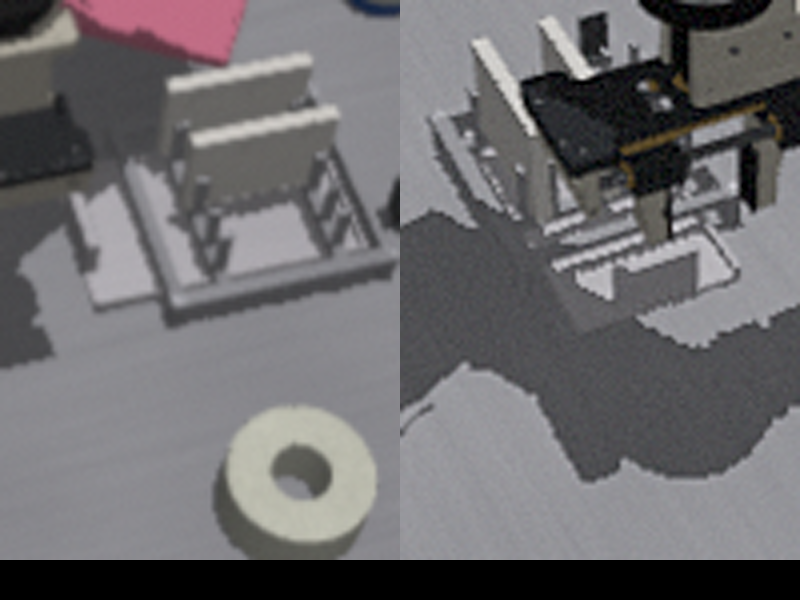

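```bash
python3 - <<'E'
from h import *
B=pickle.load(open("side3.pkl","rb")); b=lambda x,y:(238+(x-400+.5)/4-.5,130+(y+.5)/4-.5)
A=pickle.load(open("scene3.pkl","rb")); a=lambda x,y:(325+(x+.5)/4-.5,140+(y+.5)/4-.5)
p,q=onz(B,*b(583,331),0),onz(B,*b(739,272),0.0); print(p,q,np.degrees(np.arctan2((q-p)[1],(q-p)[0])))
print([onz(B,*b(*p),.042) for p in[(615,265),(697,248)]],"scene near edge",onz(A,*a(97,308),0),onz(A,*a(72,195),0))
E
```

```text
[0.4641 0.1051 0.    ] [0.5809 0.1043 0.    ] -0.36643478723780054
[array([0.4924, 0.1117, 0.042 ]), array([0.5466, 0.1004, 0.042 ])] scene near edge [0.5755 0.103  0.    ] [0.4753 0.1178 0.    ]
```

>>> {"op": "move_arm", "data": {"motion": [[[35,4,-39],[6,0,-1],0],[[75,8,-39],[13,-1,-2],0],[[115,12,-39],[20,-1,-4],0],[[156,17,-39],[27,-1.5,-5],0],[[197,21,-39],[34,-2,-6],0],[[238,26,-39],[35,-2,-6.4],0],[[279,30,-39],[35,-2,-6.4],0],[[320,34,-39],[35,-2,-6.4],0],[[361,39,-39],[35,-2,-6.4],0],[[401,43,-39],[35,-2,-6.4],0]]}}

```text
clock: 9.18
tool_pos: [0.4659, -0.2613, 0.1889]
orientation: [-145.3, 0.0, -86.4]
force: [-0.1, -0.3, -0.1]
opening: 0.0876
gripper_force: 0.0
```

>>> {"op": "move_arm", "data": {"motion": [[[21,0,0],[0,0,0],0],[[21,0,0],[0,0,0],0],[[21,0,0],[0,0,0],0]]}}

```text
clock: 9.43
tool_pos: [0.4667, -0.284, 0.1879]
orientation: [-145.5, 0.1, -86.8]
force: [-0.4, -0.3, 0.1]
opening: 0.0877
gripper_force: 0.0
```

```bash
python3 - <<'E'
from h import *
done([401,43,-39],[35,-2,-6.4]); done([21,0,0],[0,0,0]); obs()
o=ctrl.get_obs();print(o["orientation"],cmd()[1].as_euler("xyz",degrees=True))
t=np.radians(35); ps=np.arctan2(.0094,.148); W=R.from_euler("z",ps).apply
pz=W([-np.sin(t),0,np.cos(t)]); px=W([np.cos(t),0,np.sin(t)])
top=np.array([.4837,-.3803,.134])+.006*px
r=tool(-px,-pz); G=top-.022*pz
go(G+.09*pz,r); go(G,r)
E
```

```text
9.4333 [ 0.4667 -0.284   0.1879] cmd [ 0.4545 -0.3827  0.193 ] F [-0.3553 -0.2896  0.1386] op 0.087655549111014 gf 0.0 q [-23.3235   0.7372 -29.8125 -29.3003 -31.2624  47.9806]
[-145.5103    0.066   -86.7716] [-144.9618   -0.019   -86.3987]
shift [-0.6  3.8 -2.8] turn [-0.04 -0.03 -0.02]
shift [-0.6  3.9 87.2] turn [-0.04 -0.03 -0.02]
```

```bash
cat >> h.py <<'E'
def sync():
    o=ctrl.get_obs(); json.dump(dict(p=list(o["tool_pos"]),q=R.from_euler("xyz",o["orientation"],degrees=True).as_quat().tolist()),open("cmd.json","w"))
E
python3 - <<'E'
from h import *
sync()
l=np.zeros((560,800,3),np.uint8)
for i,(n,x,y,w,h) in enumerate([("scene",325,140,100,140),("side",238,130,100,140)]):
    s=snap(n); pickle.dump(s,open(n+"4.pkl","wb")); l[:,400*i:400*i+400]=cv2.resize(s["color"][y:y+h,x:x+w],(400,560),interpolation=cv2.INTER_CUBIC)
cv2.imwrite("pics/r4.png",l)
# project expected tray (home) outline and rack for comparison with brightness along the -y edge
C=np.array([.5275,.2355,0]); Rz=R.from_euler("z",-3,degrees=True)
for n in("scene","side"):
  s=pickle.load(open(n+"4.pkl","rb")); g=cv2.cvtColor(s["color"],cv2.COLOR_BGR2GRAY).astype(float)
  for x in(-.05,-.04,.04,.05):
    ys=np.arange(-.150,-.120,.002); P=C+Rz.apply(np.stack([np.full_like(ys,x),ys,0*ys],1)); uv=proj(s,P)
    v=cv2.remap(g.astype(np.float32),uv[:,0].astype(np.float32),uv[:,1].astype(np.float32),cv2.INTER_LINEAR)
    print(n,x,v.ravel().astype(int))
E
```

```text
scene -0.05 [138 138 137 137 137 137 136 134 130 137 146 155 143 128 132]
scene -0.04 [138 138 137 137 137 138 138 136 129 126 126 109  99  92 125]
scene 0.04 [139 139 138 138 138 137 136 136 135 136 147 164 170 172 173]
scene 0.05 [137 137 138 138 137 136 136 134 129 122 126 137 146 149 150]
side -0.05 [59 58 57 58 59 59 59 60 58 60 63 61 58 57 57]
side -0.04 [61 61 63 64 63 62 60 62 62 61 61 60 58 57 60]
side 0.04 [175 173 174 174 174 175 177 164 136 137 175 202 206 208 207]
side 0.05 [172 170 169 172 173 175 174 151 124 136 174 203 207 208 206]
```

The tray's −y edge sits at rack y ≈ −134 mm at both sides (expected −134), so it is square and home. Next is the plate.

```bash
cat >> h.py <<'E'
t_=np.radians(35); ps_=np.arctan2(.0094,.148); W_=R.from_euler("z",ps_).apply
pz=W_([-np.sin(t_),0,np.cos(t_)]); px=W_([np.cos(t_),0,np.sin(t_)])
top=np.array([.4837,-.3803,.134])+.006*px
rG=tool(-px,-pz); G=top-.022*pz
E
python3 - <<'E'
from h import *
sync();obs(); go(G+.09*pz,rG)
E
```

```text
9.5333 [ 0.4666 -0.2822  0.1882] cmd [ 0.4666 -0.2822  0.1882] F [-0.444   0.4213 -0.6162] op 0.08712411238261708 gf 0.0 q [-23.1311   0.6129 -29.9197 -29.2728 -31.2582  47.9451]
shift [ 99.1  15.9 -17.1] turn [ 0.5  -0.09 -0.22]
```

>>> {"op": "move_arm", "data": {"motion": [[[16,3,-17],[0.5,0,0],0],[[33,6,-17],[0.5,0,0],0],[[50,9,-17],[0.5,0,0],0],[[66,12,-17],[0.5,0,0],0],[[83,15,-17],[0.5,0,0],0],[[99,16,-17],[0.5,0,0],0],[[99,16,-17],[0.5,0,0],0],[[99,16,-17],[0.5,0,0],0]]}}

```text
clock: 10.2
tool_pos: [0.4506, -0.382, 0.1937]
orientation: [-144.9, 0.0, -86.5]
force: [-0.6, -0.1, -0.1]
opening: 0.0875
gripper_force: 0.0
```

```bash
python3 - <<'E'
from h import *
done([99,16,-17],[.5,0,0]); obs();o=ctrl.get_obs();print(o["orientation"],rG.as_euler("xyz",degrees=True)); sync(); go(G+.09*pz,rG); go(G,rG)
E
```

```text
10.2 [ 0.4506 -0.382   0.1937] cmd [ 0.4497 -0.3824  0.193 ] F [-0.5528 -0.1437 -0.108 ] op 0.08754356837414862 gf 0.0 q [-38.5555   7.0278 -19.7337 -35.5288 -41.4695  64.5433]
[-144.9452    0.0364  -86.5398] [-145.        0.      -86.3658]
shift [ 0.4  1.1 -0.1] turn [-0.05 -0.07 -0.16]
shift [ 0.3  1.1 89.9] turn [-0.05 -0.07 -0.16]
```

>>> {"op": "move_arm", "data": {"motion": [[[0,1,20],[0,0,0],0],[[0,1,40],[0,0,0],0],[[0,1,58],[0,0,0],0],[[0,1,72],[0,0,0],0.3],[[0,1,82],[0,0,0],0.5],[[0,1,90],[0,0,0],0.6],[[0,1,90],[0,0,0],0.7]]}}

```text
clock: 10.78
tool_pos: [0.5018, -0.3789, 0.1189]
orientation: [-145.0, 0.1, -86.5]
force: [0.1, -0.7, -0.6]
opening: 0.0665
gripper_force: 0.0
```

>>> {"op": "move_arm", "data": {"motion": [[[0,0,0],[0,0,0],1],[[0,0,0],[0,0,0],1],[[0,0,0],[0,0,0],1],[[0,0,0],[0,0,0],1],[[0,0,0],[0,0,0],1],[[0,0,0],[0,0,0],1],[[0,0,0],[0,0,0],1],[[0,0,0],[0,0,0],1]]}}

```text
clock: 11.45
tool_pos: [0.5011, -0.38, 0.1203]
orientation: [-144.9, -0.0, -86.6]
force: [-2.5, -0.1, 0.2]
opening: 0.0127
gripper_force: 0.7
```

```bash
python3 - <<'E'
from h import *
done([0,1,90],[0,0,0]); obs(); o=ctrl.get_obs();print(o["orientation"]); go(G,rG)
E
```

```text
11.45 [ 0.5011 -0.38    0.1203] cmd [ 0.5013 -0.3789  0.1195] F [-2.4515 -0.0959  0.1854] op 0.012716365923995153 gf 0.6982382945716381 q [-35.8209  15.1557 -19.3007 -40.7137 -33.8733  69.3132]
[-144.8949   -0.0258  -86.573 ]
shift [ 0.3  0.1 -0.1] turn [-0.05 -0.07 -0.16]
```

>>> {"op": "move_arm", "data": {"motion": [[[0,0,0],[0,0,0],1],[[0,0,0],[0,0,0],1],[[0,0,-4],[0,0,0],1],[[0,0,-14],[0,0,0],1],[[0,0,-26],[0,0,0],1],[[0,0,-38],[0,0,0],1],[[0,0,-50],[0,0,0],1],[[0,0,-60],[0,0,0],1]]}}

```text
clock: 12.12
tool_pos: [0.4662, -0.3823, 0.1713]
orientation: [-144.8, -0.1, -86.6]
force: [0.1, -0.1, -2.2]
opening: 0.0119
gripper_force: 30.0
```

```bash
python3 - <<'E'
from h import *
done([0,0,-60],[0,0,0]); obs(); o=ctrl.get_obs();print(o["orientation"])
X,Y=R.from_euler("z",-3,degrees=True).apply([[1,0,0],[0,1,0]])
P=cmd()[0]+[.05,0,.06]
go(P,tool(-X,[0,0,-1]))
E
```

```text
12.1167 [ 0.4662 -0.3823  0.1713] cmd [ 0.4669 -0.381   0.1686] F [ 0.055  -0.1415 -2.1539] op 0.0118929903056204 gf 29.990167021751404 q [-37.6979   9.4311 -19.8393 -37.052  -38.8354  66.0082]
[-144.8279   -0.0926  -86.5757]
shift [  3.  -75.3 -20.5] turn [-35.02   2.01   6.25]
```

>>> {"op": "move_arm", "data": {"motion": [[[0.5,-12,-4],[0,0,0],1],[[1,-28,-8],[0,0,0],1],[[2,-45,-12],[-3,0,0.5],1],[[2.5,-60,-16],[-8,0.5,1.5],1],[[3,-75,-20],[-14,1,2.5],1],[[3,-75,-20],[-20,1,3.5],1],[[3,-75,-20],[-26,1.5,4.5],1],[[3,-75,-20],[-32,2,6],1],[[3,-75,-20],[-35,2,6.3],1],[[3,-75,-20],[-35,2,6.3],1]]}}

```text
clock: 12.95
tool_pos: [0.5182, -0.3816, 0.2285]
orientation: [179.9, -0.0, -93.0]
force: [0.9, -0.4, -3.3]
opening: 0.0121
gripper_force: 30.0
```

```bash
python3 - <<'E'
from h import *
done([3,-75,-20],[-35,2,6.3]); obs(); o=ctrl.get_obs();print(o["orientation"])
X,Y=R.from_euler("z",-3,degrees=True).apply([[1,0,0],[0,1,0]])
C=np.array([.5265,.2335,0]); S=C+.05*X
for P in ([.62,0,.265],S+[0,0,.265]): go(P,tool(-X,[0,0,-1]))
E
```

```text
12.95 [ 0.5182 -0.3816  0.2285] cmd [ 0.5169 -0.381   0.228 ] F [ 0.9461 -0.3662 -3.3106] op 0.012070102370472001 gf 29.992573857307434 q [-18.9861  18.271   -4.9468   0.0867 -66.8837  15.9284]
[179.8804  -0.0488 -93.0236]
shift [-386.   -82.7  -36.8] turn [-0.01  0.03 -0.05]
shift [-614.2  -26.9  -36.7] turn [-0.01  0.03 -0.05]
```

>>> {"op": "move_arm", "data": {"motion": [[[-10,0,-8],[0,0,0],1],[[-30,-1,-18],[0,0,0],1],[[-60,-3,-28],[0,0,0],1],[[-92,-4,-37],[0,0,0],1],[[-124,-6,-37],[0,0,0],1],[[-156,-7,-37],[0,0,0],1],[[-188,-9,-37],[0,0,0],1],[[-220,-10,-37],[0,0,0],1],[[-252,-11,-37],[0,0,0],1],[[-284,-12,-37],[0,0,0],1]]}}

```text
clock: 13.78
tool_pos: [0.5431, -0.0977, 0.2672]
orientation: [-179.7, 0.1, -93.1]
force: [0.8, 0.8, -2.8]
opening: 0.0117
gripper_force: 30.0
```

>>> {"op": "move_arm", "data": {"motion": [[[-32,-1.5,0],[0,0,0],1],[[-64,-3,0],[0,0,0],1],[[-96,-5,0],[0,0,0],1],[[-128,-6,0],[0,0,0],1],[[-160,-8,0],[0,0,0],1],[[-192,-9,0],[0,0,0],1],[[-224,-10,0],[0,0,0],1],[[-254,-12,0],[0,0,0],1],[[-278,-13,0],[0,0,0],1],[[-290,-14,0],[0,0,0],1]]}}

```text
clock: 14.62
tool_pos: [0.5731, 0.192, 0.2668]
orientation: [-179.8, 0.2, -93.0]
force: [-0.1, -0.8, -1.5]
opening: 0.0116
gripper_force: 30.0
```

```bash
python3 - <<'E'
from h import *
done([-284,-12,-37],[0,0,0]);done([-290,-14,0],[0,0,0]); obs(); o=ctrl.get_obs();print(o["orientation"])
X,Y=R.from_euler("z",-3,degrees=True).apply([[1,0,0],[0,1,0]])
C=np.array([.5265,.2335,0]); S=C+.05*X
for P in (S+[0,0,.265],S+[0,0,.215]): go(P,tool(-X,[0,0,-1]))
E
```

```text
14.6167 [0.5731 0.192  0.2668] cmd [0.5734 0.1907 0.2653] F [-0.0914 -0.7694 -1.4579] op 0.011626748654811234 gf 29.992218911647797 q [ 37.0287  13.0706  -6.9843   0.0132 -69.6874 -40.0635]
[-179.7948    0.1563  -93.03  ]
shift [-40.2  -0.9   0.3] turn [-0.01  0.03 -0.05]
shift [-40.2  -0.9  50.3] turn [-0.01  0.03 -0.05]
```

>>> {"op": "move_arm", "data": {"motion": [[[-12,0,4],[0,0,0],1],[[-26,0,15],[0,0,0],1],[[-36,-1,30],[0,0,0],1],[[-40,-1,46],[0,0,0],1],[[-40,-1,58],[0,0,0],1],[[-40,-1,66],[0,0,0],1],[[-40,-1,70],[0,0,0],1],[[-40,-1,70],[0,0,0],1],[[-40,-1,70],[0,0,0],1]]}}

```text
clock: 15.37
tool_pos: [0.5771, 0.2293, 0.196]
orientation: [-179.9, -0.0, -93.1]
force: [-1.1, -0.1, -1.6]
opening: 0.0117
gripper_force: 30.0
```

```bash
python3 - <<'E'
from h import *
done([-40,-1,70],[0,0,0]); obs(); o=ctrl.get_obs();print(o["orientation"])
l=np.zeros((600,800,3),np.uint8)
for i,(n,x,y,w,h) in enumerate([("scene",340,115,100,150),("side",265,100,100,150)]):
    s=snap(n); pickle.dump(s,open(n+"5.pkl","wb")); l[:600,400*i:400*i+400]=cv2.resize(s["color"][y:y+h,x:x+w],(400,600),interpolation=cv2.INTER_CUBIC)
cv2.imwrite("pics/r5.png",l)
E
```

```text
15.3667 [0.5771 0.2293 0.196 ] cmd [0.5766 0.2307 0.1953] F [-1.1187 -0.0572 -1.6233] op 0.011714402131286957 gf 29.99208837747574 q [ 39.7198  17.471  -10.5624   0.0986 -61.8966 -42.8686]
[-179.8895   -0.0161  -93.1024]
```

View pics/r5.png

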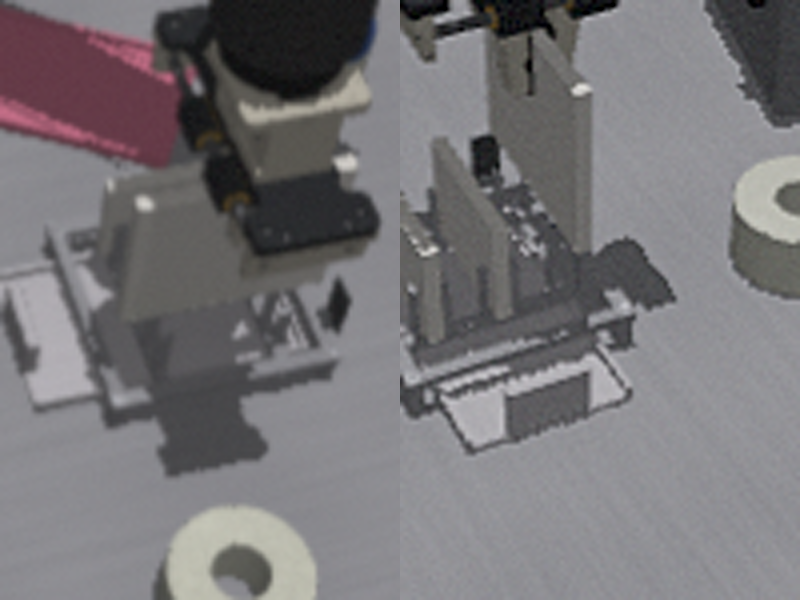

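The plate hangs over the empty slot. In the side crop its −y end face runs from (582,92) down to (583,250), and in the scene crop its lower corner is at (122,318). I'll check the slot tabs by brightness profiles.

```bash
python3 - <<'E'
from h import *
B=pickle.load(open("side5.pkl","rb")); b=lambda x,y:(265+(x-400+.5)/4-.5,100+(y+.5)/4-.5)
A=pickle.load(open("scene5.pkl","rb")); a=lambda x,y:(340+(x+.5)/4-.5,115+(y+.5)/4-.5)
p,r=np.array([.5771,.2293,.196]),R.from_euler("z",-3,degrees=True)
X,Y=r.apply([[1,0,0],[0,1,0]])
for nm,y,z in(("-y bottom",-.075,-.108),("-y top",-.075,.022)):
  for x in(-.006,.006):
    q=p+X*x+Y*y+[0,0,z]; u=proj(A,q);v=proj(B,q); print(nm,x,"scene crop",(u-[340,115])*4+1.5,"side crop",(v-[265,100])*4+[401.5,1.5])
C=np.array([.5265,.2335,0])
for n in("side","scene"):
  s=pickle.load(open(n+"1.pkl","rb")); g=cv2.cvtColor(s["color"],cv2.COLOR_BGR2GRAY).astype(np.float32)
  for yy in(-.045,.045):
   for z in(.055,.065,.070):
    xs=np.arange(.028,.076,.002); P=C+np.outer(xs,X)+Y*yy+[0,0,z]; uv=proj(s,P).astype(np.float32)
    print(n,yy,z,cv2.remap(g,uv[:,0],uv[:,1],cv2.INTER_LINEAR).ravel().astype(int))
E
```

```text
-y bottom -0.006 scene crop [111.486  313.8451] side crop [577.4683 256.8306]
-y bottom 0.006 scene crop [116.7162 327.788 ] side crop [593.9588 251.7446]
-y top -0.006 scene crop [131.4829 198.3369] side crop [576.2781  94.826 ]
-y top 0.006 scene crop [137.3321 212.9375] side crop [594.1209  89.8702]
side -0.045 0.055 [153 156 161 135 104  73  83 109 154 130 100  81  78  85 111  92  76  66
 115 156 162 160 156 153]
side -0.045 0.065 [154 154 161 141 111  82  76  76  78  78  79  83  84  93 106  93  73  66
 113 153 161 158 155 154]
side -0.045 0.07 [157 158 163 143 110 102 117 119  98  85  88  83 111 145 139 104  80  88
 128 155 158 157 156 155]
side 0.045 0.055 [196 161 110  86  75  72  74  80  80  77  73  81  84  80  74  71  72  94
 118 145 154 156 156 156]
side 0.045 0.065 [107  82  83  74  71  78  82  87 129 150 157 156 158 163 130  95  68  84
 111 149 159 160 159 157]
side 0.045 0.07 [ 62  71  69  69  67  86 112 130 152 159 159 159 161 165 135 100  87 106
 123 145 153 156 157 157]
scene -0.045 0.055 [ 88  98 108 111 112 104  96  88  80  75  74  74  76  81  95 101 101  95
  88  83  78  74  74  79]
scene -0.045 0.065 [81 82 80 84 89 90 85 81 78 75 74 75 77 81 83 84 83 84 82 78 74 74 76 78]
scene -0.045 0.07 [83 87 88 89 94 96 95 85 78 74 72 73 78 84 90 94 95 93 85 81 75 73 75 77]
scene 0.045 0.055 [120 132 136 127 115 101  87  81  76  75  74  78  88 100 111 110 103  95
  84  78  75  76  78  89]
scene 0.045 0.065 [114 123 129 132 127 111  94  81  72  73  75  79  85  97 105 105  99  89
  82  76  74  77  82  93]
scene 0.045 0.07 [112 124 131 132 128 118 104  88  77  73  73  78  88 101 113 121 117 111
  93  78  75  76  79  88]
```

```bash
python3 - <<'E'
from h import *
C=np.array([.5265,.2335,0]); X,Y=R.from_euler("z",-3,degrees=True).apply([[1,0,0],[0,1,0]])
p=np.array([.5771,.2293,.196]); d=p-C; print("TCP in rack guess",d@X,d@Y)
def prof(s,P): 
  g=cv2.cvtColor(s["color"],cv2.COLOR_BGR2GRAY).astype(np.float32); uv=proj(s,P).astype(np.float32); return cv2.remap(g,uv[:,0],uv[:,1],cv2.INTER_LINEAR).ravel().astype(int)
S={n:pickle.load(open(n+"5.pkl","rb")) for n in("side","scene")}
xs=np.arange(.028,.076,.002)
for z in(.10,.12,.15): print("side x",z,prof(S["side"],C+np.outer(xs,X)+Y*(d@Y-.075)+[0,0,z]))
print("side bottom z", prof(S["side"],C+X*(d@X)+Y*(d@Y-.075)+np.outer(np.arange(.07,.11,.002),[0,0,1])))
ys=np.arange(-.095,-.060,.002)
for z in(.11,.14,.17): print("scene y",z,prof(S["scene"],C+X*(d@X+.006)+np.outer(ys,Y)+[0,0,z]))
for y in(-.06,-.04): print("scene bottom z", prof(S["scene"],C+X*(d@X+.006)+Y*y+np.outer(np.arange(.07,.11,.002),[0,0,1])))
E
```

```text
TCP in rack guess 0.05075046547480178 -0.0015460446600762624
side x 0.1 [ 77  75  80  89  84  78  86 101 105 107 108 106 108 116 137 143 145 145
 146 146 147 146 146 147]
side x 0.12 [ 46  73  93  99  99  98  97  95 102 108 108 103 106 116 137 144 148 148
 146 147 149 147 146 146]
side x 0.15 [ 98  96  97  98  97  96  96  95 101 106 108 105 108 116 138 147 149 146
 147 147 147 150 148 146]
side bottom z [ 72  73  75  77  78  77  75  75  74  71  82 100 104 106 106 106 103 103
 103 105]
scene y 0.11 [86 90 90 89 89 88 87 86 85 88 92 97 99 99 97 97 97 96]
scene y 0.14 [166 152 137 119 102  89  82  76  79  86  93  98 100 100 100  97  96  96]
scene y 0.17 [ 85  80  72  68  68  70  71  75  81  86  92  98  99 100  99  97  97  96]
scene bottom z [74 73 72 71 71 72 72 73 74 77 80 84 88 91 93 95 96 96 96 96]
scene bottom z [83 84 86 86 87 87 86 86 85 85 86 87 90 93 95 95 95 96 96 96]
```

```bash
python3 - <<'E'
from h import *
obs(); X,Y=R.from_euler("z",-3,degrees=True).apply([[1,0,0],[0,1,0]])
S=np.array([.5285,.2357,0])+.05*X; print(S)
for z in(.185,.140): go(S+[0,0,z],tool(-X,[0,0,-1]))
E
```

```text
15.4667 [0.5773 0.2296 0.1966] cmd [0.5766 0.2307 0.1953] F [ 0.0163 -0.2963 -2.3748] op 0.012112187932615018 gf 29.99202400445938 q [ 39.7286  17.44   -10.5272   0.1006 -61.8991 -42.8671]
[0.5784 0.2331 0.    ]
shift [-2.5 -1.7 10.3] turn [-0.01  0.03 -0.05]
shift [-2.5 -1.7 55.3] turn [-0.01  0.03 -0.05]
```

>>> {"op": "move_arm", "data": {"motion": [[[-1.8,-0.7,2],[0,0,0],1],[[-3.6,-1.3,4],[0,0,0],1],[[-3.6,-1.3,8],[0,0,0],1],[[-3.6,-1.3,12],[0,0,0],1],[[-3.6,-1.3,16],[0,0,0],1],[[-3.6,-1.3,20],[0,0,0],1],[[-3.6,-1.3,24],[0,0,0],1],[[-3.6,-1.3,26],[0,0,0],1],[[-3.6,-1.3,26],[0,0,0],1]]}}

```text
clock: 16.22
tool_pos: [0.578, 0.2329, 0.1688]
orientation: [-180.0, -0.1, -93.1]
force: [-0.3, 0.5, -3.1]
opening: 0.0121
gripper_force: 30.0
```

>>> {"op": "move_arm", "data": {"motion": [[[0,0,4],[0,0,0],1],[[0,0,8],[0,0,0],1],[[0,0,12],[0,0,0],1],[[0,0,16],[0,0,0],1],[[0,0,20],[0,0,0],1],[[0,0,23],[0,0,0],1],[[0,0,25],[0,0,0],1],[[0,0,26],[0,0,0],1]]}}

```text
clock: 16.88
tool_pos: [0.5783, 0.2331, 0.1432]
orientation: [-179.9, -0.0, -93.1]
force: [-0.1, -0.4, -3.3]
opening: 0.0119
gripper_force: 30.0
```

```bash
python3 - <<'E'
from h import *
sync(); obs()
C=np.array([.5265,.2335,0]); X,Y=R.from_euler("z",-3,degrees=True).apply([[1,0,0],[0,1,0]])
s=snap("side"); g=cv2.cvtColor(s["color"],cv2.COLOR_BGR2GRAY).astype(np.float32)
pr=lambda P:cv2.remap(g,*[proj(s,P).astype(np.float32)[:,i] for i in(0,1)],cv2.INTER_LINEAR).ravel().astype(int)
xs=np.arange(.028,.076,.002)
for z in(.060,.065,.07): print("tabs",z,pr(C+np.outer(xs,X)+Y*-.045+[0,0,z]))
for z in(.08,.10,.12): print("plate end",z,pr(C+np.outer(xs,X)+Y*-.073+[0,0,z]))
E
```

```text
16.8833 [0.5783 0.2331 0.1432] cmd [0.5783 0.2331 0.1432] F [-0.0601 -0.4391 -3.2871] op 0.011867511640904806 gf 29.992087483406067 q [ 39.9136  20.3837 -13.8466   0.0929 -55.7596 -43.0399]
tabs 0.06 [ 92  88  84  79  75  74  75  80  94  97  98  98  99 101 102 105 107 108
 110 106  90  79  74  88]
tabs 0.065 [ 87  86  93  90  83  75  76  81  92  97  99  99  99  99 101 104 108 108
 107 106 111 129 145 152]
tabs 0.07 [ 87  94  98  90  79  74  77  85  94  97  98  95  95  97 100 106 110 107
 106 108 118 136 149 150]
plate end 0.08 [ 74  85  98  99 100  99  99  99  99 107 109 109 111 101  92  82  78  76
  75  72  72  73  75  76]
plate end 0.1 [ 82  95 100  99  97  97  98  99 100 109 110 109 103 111 124 144 146 147
 146 148 149 150 151 148]
plate end 0.12 [ 98 100  99  97  96  96  98 100 104 107 109 110 107 111 124 145 150 149
 147 147 148 148 146 147]
```

No lateral force with the plate 35 mm deep between the tabs. I'm lowering it slowly to touch.

>>> {"op": "move_arm", "data": {"motion": [[[0,0,1],[0,0,0],1],[[0,0,2],[0,0,0],1],[[0,0,3],[0,0,0],1],[[0,0,4],[0,0,0],1]]}}

```text
clock: 17.27
tool_pos: [0.5784, 0.2332, 0.1397]
orientation: [-179.9, -0.0, -93.1]
force: [-0.0, -0.3, -3.1]
opening: 0.0118
gripper_force: 30.0
```

>>> {"op": "move_arm", "data": {"motion": [[[0,0,0.7],[0,0,0],1],[[0,0,1.4],[0,0,0],1],[[0,0,1.4],[0,0,0],1]]}}

```text
clock: 17.52
tool_pos: [0.5783, 0.2331, 0.1381]
orientation: [-179.9, -0.0, -93.1]
force: [0.5, -0.8, -3.0]
opening: 0.0118
gripper_force: 30.0
```

>>> {"op": "move_arm", "data": {"motion": [[[0,0,0.5],[0,0,0],1],[[0,0,1],[0,0,0],1],[[0,0,1],[0,0,0],1]]}}

```text
clock: 17.77
tool_pos: [0.5783, 0.2331, 0.1371]
orientation: [-179.9, -0.0, -93.1]
force: [-0.3, 1.0, -2.6]
opening: 0.012
gripper_force: 30.0
```

>>> {"op": "move_arm", "data": {"motion": [[[0,0,0.5],[0,0,0],1],[[0,0,1],[0,0,0],1],[[0,0,1],[0,0,0],1]]}}

```text
clock: 18.02
tool_pos: [0.5784, 0.2332, 0.1364]
orientation: [-179.9, -0.0, -93.1]
force: [0.6, 0.2, -1.6]
opening: 0.0118
gripper_force: 30.0
```

>>> {"op": "move_arm", "data": {"motion": [[[0,0,0.5],[0,0,0],1],[[0,0,0.9],[0,0,0],1],[[0,0,0.9],[0,0,0],1]]}}

```text
clock: 18.27
tool_pos: [0.5786, 0.2333, 0.1363]
orientation: [-179.9, -0.0, -93.1]
force: [-2.7, -0.2, 4.3]
opening: 0.0122
gripper_force: 30.0
```

>>> {"op": "move_arm", "data": {"motion": [[[0,0,0],[0,0,0],0.75],[[0,0,0],[0,0,0],0.75],[[0,0,0],[0,0,0],0.75],[[0,0,0],[0,0,0],0.75]]}}

```text
clock: 18.6
tool_pos: [0.5785, 0.2331, 0.1353]
orientation: [-179.9, -0.0, -93.1]
force: [-0.6, 0.2, -0.1]
opening: 0.0212
gripper_force: 0.0
```

>>> {"op": "move_arm", "data": {"motion": [[[0,0,-8],[0,0,0],0.75],[[0,0,-20],[0,0,0],0.75],[[0,0,-40],[0,0,0],0.75],[[0,0,-65],[0,0,0],0.75],[[0,0,-95],[0,0,0],0.75],[[35,0,-120],[0,0,0],0.75],[[75,0,-120],[0,0,0],0.75],[[115,0,-120],[0,0,0],0.75],[[155,0,-120],[0,0,0],0.75],[[195,0,-120],[0,0,0],0.75]]}}

```text
clock: 19.43
tool_pos: [0.5675, 0.0369, 0.2573]
orientation: [-179.8, 0.0, -93.0]
force: [0.8, -0.5, -0.3]
opening: 0.0219
gripper_force: 0.0
```

```bash
python3 - <<'E'
from h import *
obs()
l=np.zeros((600,800,3),np.uint8)
for i,(n,x,y,w,h) in enumerate([("scene",340,115,100,150),("side",265,100,100,150)]):
    s=snap(n); pickle.dump(s,open(n+"6.pkl","wb")); l[:600,400*i:400*i+400]=cv2.resize(s["color"][y:y+h,x:x+w],(400,600),interpolation=cv2.INTER_CUBIC)
cv2.imwrite("pics/r6.png",l)
E
```

```text
19.4333 [0.5675 0.0369 0.2573] cmd [0.5783 0.2331 0.1432] F [ 0.7503 -0.4571 -0.2752] op 0.021938794055323577 gf 0.0 q [ 23.4822  10.0203 -12.1736   0.0848 -67.6131 -26.5464]
```

View pics/r6.png

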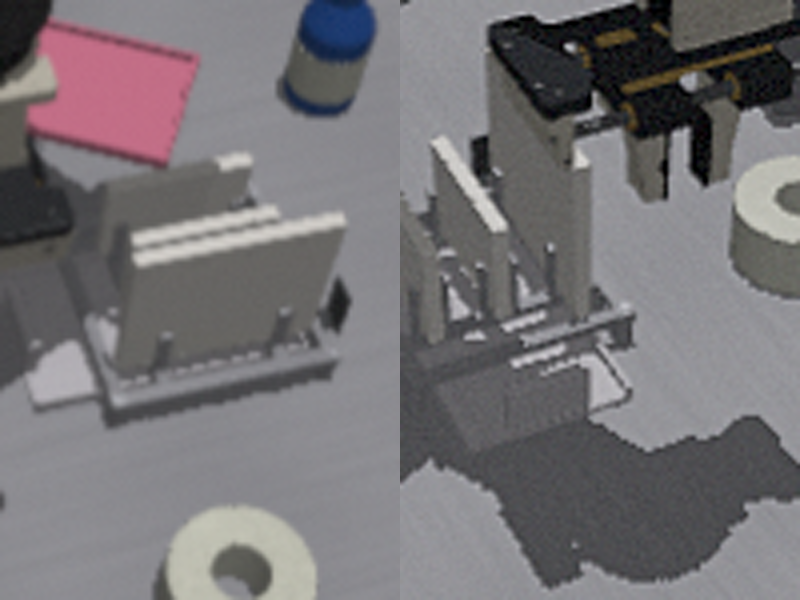

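The plate stands upright between its tabs, at scene crop (133,255)–(345,220), and is centred on the tabs at (165,345) and (283,318). The tray is home and the small plates are still standing. I'm handing in.

```bash
python3 -c "
from h import *
print(ctrl.close_job())"
```

```text
the job is handed in; nothing more can be done
None
```

The job is handed in, with no verdict returned: the drip tray is square and home against the stop bar, the plate was released upright and centred in the empty slot, and the clock read about 19.4 s before hand-in.

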